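# Index a drying hood over the loaded sample dish and hold its lock pin home

## Task

The drying hood is parked and pinned between two sample dishes, one with pellets in it and one empty. Grip the black knob of its lock pin, pull the pin up out of the rail, slide the hood one hole along so that it stands over the dish with the pellets, and push the pin all the way down into that hole. The pin springs part-way up when let go, so finish while still holding the knob pressed fully down, and do not disturb the dishes or the other things on the bench.

Things in the scene. Friction and masses are not known exactly. Their poses are not given: they have to be found in the camera images.
- rail: Fixed rail on a pale base plate (225 x 520 mm). Origin: bench surface under the rail's middle hole; y along the rail, x from the rail towards the dishes, z up. Rail 34 mm wide, top 45 mm above the bench, five pin holes 13 mm wide at y = -180, -90, 0, 90, 180 mm. Two dish stations at x = 130, y = +90 and -90 mm. Place and yaw vary.
- carriage (a joint): position (m) of the grey carriage along the rail's y; 0 = middle hole (it starts there, pinned), +0.09 and -0.09 = next hole either side, stops at +-0.19. Slides with 1.5 N friction when the pin is clear and stays where left; pin play in a hole 1.5 mm each way. Block 64 (x) by 70 mm (y), top 66 mm above the bench; a tube carries the hood from it
- plunger (a joint): height (m) of lock pin and knob, up positive: 0 = at rest on its centring spring (500 N/m), the round-nosed 10 mm pin 8 mm deep in the hole, locking the carriage; above 0.008 the pin is clear; 0.017 upper stop; -0.006 lower stop, pin fully home. Let go, it springs back to 0. Between holes the pin lands on the rail and cannot go below about 0.008
- knob: black round knob on top of the lock pin, upright cylinder 28 mm across and 30 mm tall, to be gripped from above at any yaw. Origin: centre of its underside, 86 mm above the bench when the pin is at 0, straight above the rail's centre line; it moves with pin and carriage. A bushing 22 mm across rises 12 mm from the carriage below it
- hood (a point): centre of the underside of the round steel drying hood (104 mm across, underside 70 mm and top 104 mm above the bench), 130 mm from the knob along the rail's x axis; it moves with the carriage
- dish_full: loose shallow aluminium dish, 90 mm across the rim, 12 mm deep, with seven round pellets (18 mm across) lying in it; origin: centre of its underside, 18 mm above the bench. Stands on one of the two stations, which one varies
- dish_empty: the same dish with nothing in it, on the other station; leave it alone
- weight: small brass calibration weight with a neck, 32 mm across, 30 mm tall, standing on the base plate between the two dishes, half under the parked hood; leave it alone. Origin: centre of its underside
- jar: white plastic jar, 52 mm across, 60 mm tall, beyond the rail; leave it alone. Origin: centre of its underside
- beaker: glass beaker, 70 mm across, 90 mm tall, past the left (+y) end of the rail; leave it alone. Origin: centre of its underside
- reagent: amber glass bottle, 64 mm across, 140 mm tall, past the right (-y) end of the rail; leave it alone. Origin: centre of its underside
- spatula: steel spatula, 170 mm long, lying on the robot's side of the rail; leave it alone
- wipes: cardboard box 110 x 120 x 50 mm at the left (+y) end of the rail; leave it alone. Origin: centre of its underside

How it is judged:
By the outcome, as a careful person would: the job done as asked, in the order asked, and still so for the second after the job is handed in, while the arm keeps its last pose, push and grip.
It also fails if it takes over 32 s, if anything falls off the work surface, if the arm or the gripper's body presses on something with over 40 N, if the wrist force passes 120 N, or if a joint passes its speed limit or range.

## Robot

A 6-joint arm with a two-finger parallel gripper is mounted at the origin on the work surface. World frame = base frame: x ahead of the robot, y to its left, z up, the work surface at z = 0. Lengths are in mm, angles in rad, forces in N, time in s.
With the tool pointing down it reaches from about 350 to 725 mm from the base axis. Payload 4.3 kg.
Tool frame: the origin (TCP) lies between the finger pads; the fingertips stand 8 mm ahead of it and the grasp point (between the pads) lies 11 mm behind it; z points along the fingers, y is the line along which they close (so a half turn about z gives the same grasp; the last joint's range is limited). The gripper opens to 85 mm and grips with 20 to 120 N. Pads are 22 mm wide; open, the fingers measure 114 mm over their backs; the gripper's body (76 mm by 85 mm) begins 54 mm behind the grasp point. The pads swing forward as they close: fully open they stand 13 mm farther back than shut.
Start: joints at [-1.429, 0.377, 0.081, 1.274, 0, 1.46], TCP at [143.269, -556.905, 209.729] pointing down, gripper open.
Joint ranges: [-2.72, 2.72], [-0.84, 1.66], [-1.02, 1.22], [-1.77, 2.12], [-1.37, 1.28], [-3.14, 3.14]. Speed limits (rad/s): [2.57, 2.57, 3.14, 3.14, 3.14, 3.14].

## Interface

Orientations are given as a 3x3 rotation matrix whose columns are the frame's x, y, z axes.
In Python, from plant import * gives the robot as it stands.
- The arm moves only by the tool arm_command, never from a script. Its argument "moves" is a list that holds one entry, the list of rows, each a list of 5 numbers: the shift along the tool's x, y, z in m, then the turn about the tool's z in rad, then the finger opening in m, from 0 to 0.0854. In form: [[[x, y, z, spin, hand], ...]]. A call has 1 to 10 rows; each row is the pose to reach, as a shift and turn from the pose commanded when the call began, along the tool's axes at that moment; what a row does not reach only later rows make up. A row lasts 1/12 s, in which the tool goes at most 41.7 mm and 7.16 degrees, less where a joint would pass 70% of its speed; a pose out of reach is approached as far as the arm can. A call with a gripper value outside its range is refused whole. The fingers move at their own pace and stop on an object; "grip_force" is the grip in N (left out, the last holds). Time passes only in rows, so rows that repeat a pose let the fingers close. It gives the time, the measured TCP pose, the force, the opening and the grip force at its end, in the units of the state.
- read_state(): the state, without advancing time (a new reading comes with each control period).
- read_camera(name): name is "side" or "top"; returns the picture (384x512x3 uint8, red, green, blue); there is no depth.
- calibration(name): a dict with "fx", "fy", "cx", "cy" (pixels), "dist_coeffs" ([k1, k2, p1, p2, k3] as OpenCV has them; the pictures are not rectified), "rvec" (rotation vector, rad) and "tvec" (3), from world to camera coordinates, as OpenCV has them. Camera axes: x right, y down, z forward; pixel columns grow to the right and rows downward; lengths in mm; the calibration is good to about 2 mm. A picture is of the moment at which its call begins. calibration takes no time and is no camera call.
- sign_off(): hands the job in; it is judged then, once.
The state is a dict: "t": time; "joint_positions": joint angles; "joint_velocities": joint speeds; "joint_torque": joint torques, N m; "tcp_pos": TCP position; "tool_rot": TCP orientation; "ft_force": force on the tool from outside, world axes, zero at the start; "ft_torque": the same for the moment, N m; "grip_width": opening from 0.0 (shut) to 1.0 (fully open); "finger_force": force on a finger pad.
Only numpy, scipy, OpenCV 4.12 (cv2) and the standard library are available. Lean on these libraries where they do the work, as an engineer would, in place of code of your own. Each camera call takes 0.05 s, during which the arm holds its last target. There are 200 camera calls.

## Working session

There is one attempt and no reset: what is moved stays moved. The work goes in short steps, Python scripts to look and compute and a tool call to move; the robot and the scene stay as the last step left them, time stands still between calls to the robot, and variables do not carry over. Pictures are saved under pics/ and viewed, at most 10 in all, crops included, and the job is handed in when it is done.

Besides the shell and the picture viewer there is one more tool, called as name([rows], argument=value, ...), one row to a line, values as JSON. arm_command: Moves the arm, as the interface text tells. Its arguments: {"type":"object","properties":{"moves":{"type":"array","items":{"type":"array","items":{"type":"array","items":{"type":"number"}}}},"grip_force":{"type":"number"}},"required":["moves"]}

```bash
mkdir -p pics
cat > h.py <<'E'
from plant import *
import numpy as np, cv2
def cam(n):
    c=calibration(n); K=np.array([[c["fx"],0,c["cx"]],[0,c["fy"],c["cy"]],[0,0,1.]])
    return K,np.array(c["dist_coeffs"],float),np.array(c["rvec"],float).reshape(3,1),np.array(c["tvec"],float).reshape(3,1)
def ray(n,uv):
    K,d,r,t=cam(n); R=cv2.Rodrigues(r)[0]
    p=cv2.undistortPoints(np.array([[uv]],float),K,d)[0,0]
    return (-R.T@t).ravel(), R.T@np.array([p[0],p[1],1.])
def onz(n,uv,z):
    o,v=ray(n,uv); return o+v*(z-o[2])/v[2]
def proj(n,P):
    K,d,r,t=cam(n); return cv2.projectPoints(np.array(P,float).reshape(-1,1,3),r,t,K,d)[0].reshape(-1,2)
def snap(n,name):
    im=read_camera(n); cv2.imwrite(f"pics/{name}.png",im[:,:,::-1]); return im
E
python3 - <<'E'
from h import *
for n in("top","side"):
    snap(n,n+"0"); print(n,ray(n,(256,192)))
s=read_state(); print(s)
E
```

```text
top (array([ 389.61241449,   47.60907185, 1211.01841229]), array([ 0.13439457, -0.00211037, -0.99093087]))
side (array([ 112.56287054, 1034.25224635,  878.89325332]), array([ 0.3055714 , -0.728671  , -0.61302157]))
{'t': 0.1, 'joint_positions': array([-1.42929179e+00,  3.78016607e-01,  7.97563169e-02,  1.27438216e+00,
        2.00851271e-05,  1.46050608e+00]), 'joint_velocities': array([ 1.11081542e-03, -6.05015120e-05,  1.14237456e-03,  2.17298243e-03,
       -1.73366135e-03,  8.30405017e-04]), 'joint_torque': array([ 6.43974636e-04, -4.64695108e+01,  2.70581603e+01,  1.20216433e-02,
       -6.40862254e-05,  3.97048495e-06]), 'tcp_pos': array([ 143.18644338, -556.24383267,  208.83791112]), 'tool_rot': array([[ 9.68466856e-01,  2.49142312e-01, -2.40478879e-04],
       [ 2.49142328e-01, -9.68465151e-01,  1.83049937e-03],
       [ 2.23159431e-04, -1.83269144e-03, -9.99998296e-01]]), 'ft_force': array([ 0.07549208,  0.73538355, -0.56591266]), 'ft_torque': array([0.02363689, 0.00444404, 0.09819949]), 'finger_force': 0.0, 'grip_width': 0.9979558667532039}
```

View pics/top0.png

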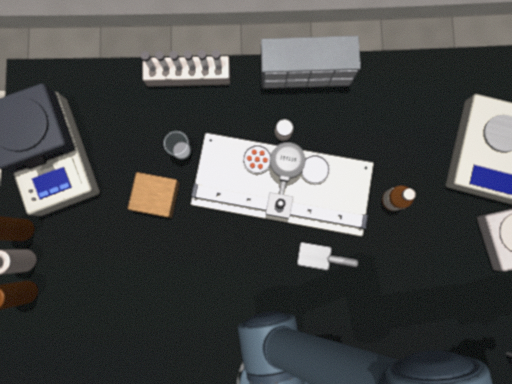

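View pics/side0.png

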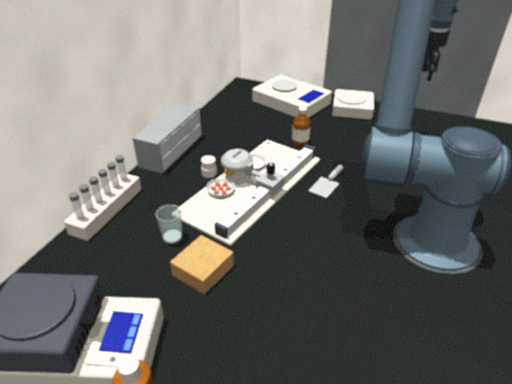

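The top view shows the full dish (red pellets) at about (257,159), on the +y side. The empty dish is at (315,168), the hood at (288,160) and the black knob at (280,205). The side view shows the knob at (270,168). Next I measure these precisely.

Run:
```python
from h import *
im=cv2.imread("pics/top0.png"); hsv=cv2.cvtColor(im,cv2.COLOR_BGR2HSV)
g=cv2.cvtColor(im,cv2.COLOR_BGR2GRAY)
m=((g>150)).astype(np.uint8); m[:, :185]=0; m[:125]=0; m[240:]=0; m[:,380:]=0
m=cv2.morphologyEx(m,cv2.MORPH_CLOSE,np.ones((5,5)))
c=max(cv2.findContours(m,0,2)[0],key=cv2.contourArea)
W=np.array([onz("top",p[0],6)[:2] for p in c],np.float32)
r=cv2.minAreaRect(W); print("plate",r,cv2.boxPoints(r))
# pellets
rm=((hsv[...,1]>120)&((hsv[...,0]<12)|(hsv[...,0]>170))).astype(np.uint8); rm[:,:240]=0; rm[:,280:]=0; rm[:140]=0;rm[180:]=0
ys,xs=np.nonzero(rm); print("pellets",onz("top",(xs.mean(),ys.mean()),28))
def blob(im,box,th):
    g=cv2.cvtColor(im,cv2.COLOR_BGR2GRAY); x0,y0,x1,y1=box
    k=(g[y0:y1,x0:x1]<th).astype(np.uint8); n,l,s,ce=cv2.connectedComponentsWithStats(k)
    for i in range(1,n):
        if s[i,4]>8: print(s[i]+np.array([x0,y0,0,0,0]),ce[i]+[x0,y0])
    print(g[y0:y1,x0:x1])
blob(im,(270,195,292,216),80)
sd=cv2.imread("pics/side0.png"); blob(sd,(262,158,280,178),70)
for n,i,b in(("top",im,(180,125,380,240)),("side",sd,(150,130,330,250))):
    x0,y0,x1,y1=b; cv2.imwrite(f"pics/c_{n}.png",cv2.resize(i[y0:y1,x0:x1],None,fx=4,fy=4,interpolation=cv2.INTER_CUBIC))
```

```text
plate ((584.0115356445312, -35.7659912109375), (522.2620239257812, 238.41355895996094), 78.03980255126953) [[ 413.27777 -266.52484]
 [ 646.5158  -315.9318 ]
 [ 754.7453   194.99286]
 [ 521.50726  244.39981]]
pellets [652.25295386  39.20255728  28.        ]
[276 204   8   5  20] [279.   206.45]
[[225 232 231 232 231 232 231 231 230 225 225 225 221 217 213 214 215 218
  221 229 232 232]
 [228 230 232 231 230 232 233 231 233 232 233 233 229 228 225 223 222 222
  220 222 221 216]
 [230 232 232 232 232 232 232 232 229 223 221 225 229 230 230 231 232 230
  229 226 226 218]
 [230 232 232 231 233 232 232 221 188 162 158 171 187 203 226 231 230 229
  231 231 229 223]
 [229 232 231 232 234 234 221 178 129  97  94 100 116 147 194 222 229 231
  231 228 230 224]
 [230 232 232 231 231 221 176 125  89 101 119 110  85  94 142 194 225 229
  230 229 229 221]
 [232 233 233 233 229 192 127  89 117 165 199 187 132  87 105 172 223 231
  230 230 227 220]
 [232 232 233 232 220 165  98  98 161 217 241 232 181 112  93 158 212 230
  230 229 228 218]
 [232 233 232 232 210 147  83  99 174 231 245 242 194 122  94
[... 1999 characters left out ...]
 98 200 254 254 252 251]
 [172 218 246 239 172  79  24  16  20  22  22  34 108 205 254 254 253 252]
 [227 249 254 251 178  84  28  26  25  15  13  49 120 222 253 255 253 252]
 [251 253 253 243 178  84  26  17  22  10  20  51 130 221 252 254 253 253]
 [252 250 245 230 170  93  34  16  19  17  27  60 138 211 241 248 252 253]
 [244 240 234 226 189 122  64  42  40  29  41  93 155 209 228 236 243 250]
 [227 229 226 221 194 138  85  69  67  65  79 125 184 220 228 228 232 239]
 [222 223 221 213 182 143 102  91  98  90  99 134 182 213 228 226 223 228]
 [224 224 220 203 179 133 102 101 107 103 104 120 149 181 208 224 225 224]
 [223 224 221 215 185 142 106 100 106 106 102 110 122 144 181 218 225 223]]
```

View pics/c_top.png

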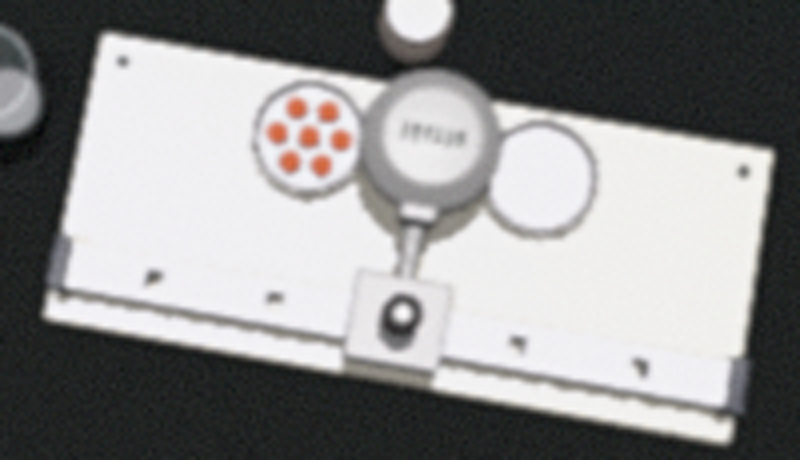

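View pics/c_side.png

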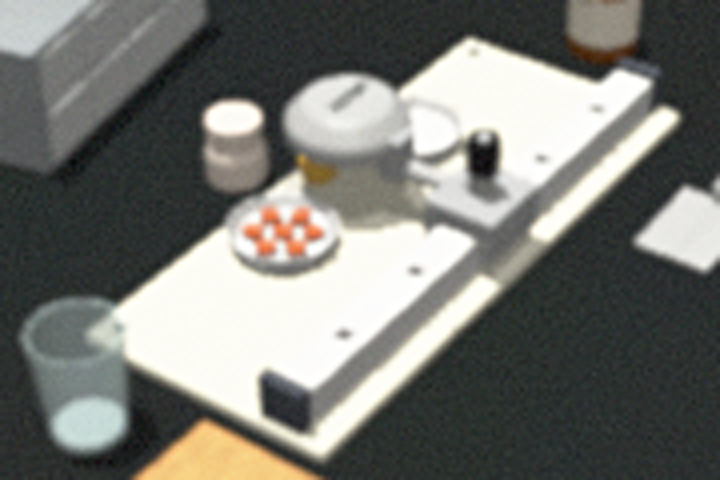

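The crops confirm the layout. The knob top is at about (280.3,203.2) in the top view and (270.5,163.5) in the side view. The holes are at crop positions (153,277), (275,297), (518,343) and (641,367), and the pellets are on the +y dish.

Run:
```python
from h import *
print("knob top",onz("top",(280.3,203.2),116),"side",onz("side",(270.7,163.7),116))
H=[onz("top",(180+u/4-.4,125+v/4-.4),45)[:2] for u,v in((153,277),(275,297),(518,343),(641,367))]
for h in H: print("hole",h)
d=H[0]-H[3]; print("yaw holes",np.degrees(np.arctan2(-d[0],d[1])),np.linalg.norm(d),"mean",np.mean(H,0))
print("hood",onz("top",(180+431/4-.4,125+133/4-.4),104))
k=onz("top",(280.3,203.2),116)
for y in(-11.96,):
    a=np.radians(y); X=np.array([np.cos(a),np.sin(a)]);Y=np.array([-np.sin(a),np.cos(a)])
    print("pred dish",k[:2]+130*X+90*Y,"pred hood",k[:2]+130*X)
    print("holes pred",[k[:2]+q*Y for q in(180,90,-90,-180)])
    s=read_state(); print(s["tcp_pos"])
print("wipes",onz("top",(153,195),50),"jar",onz("top",(285,128),60))
```

```text
knob top [505.24906619 -20.60960158 116.        ] side [506.28306306 -19.95241607 116.        ]
hole [545.35123629 157.2498153 ]
hole [528.1135903   68.09433857]
hole [ 489.52862743 -108.15266585]
hole [ 469.6971747  -196.41643132]
yaw holes -12.07437741105057 361.667459181087 mean [508.17265718 -19.80623583]
hood [634.42703187 -45.72847459 104.        ]
pred dish [651.07768156  40.49698514] pred hood [632.42709277 -47.54934095]
holes pred [array([542.55024378, 155.4830506 ]), array([523.89965499,  67.43672451]), array([ 486.5984774 , -108.65592767]), array([ 467.94788861, -196.70225376])]
[ 143.18644338 -556.24383267  208.83791112]
wipes [546.4998235  345.76169057  50.        ] jar [734.36348182 -45.80955791  60.        ]
```

The two views agree: the knob is at (506,-20) with a rail yaw of -12°. I'll close the fingers along the rail with tool x = -rail x, which leaves wrist range free and keeps clear of the hood tube. First I travel high.

arm_command([
  [[0.485, -0.43, 0, -2.68, 0.07], [0.485, -0.43, 0, -2.68, 0.07], [0.485, -0.43, 0, -2.68, 0.07], [0.485, -0.43, 0, -2.68, 0.07], [0.485, -0.43, 0, -2.68, 0.07], [0.485, -0.43, 0, -2.68, 0.07], [0.485, -0.43, 0, -2.68, 0.07], [0.485, -0.43, 0, -2.68, 0.07], [0.485, -0.43, 0, -2.68, 0.07], [0.485, -0.43, 0, -2.68, 0.07]],
], grip_force=60)

```text
t: 0.93
tcp_pos: [376.7, -209.5, 209.5]
tool_rot: [[0.063, 0.998, -0.0], [0.998, -0.063, 0.0], [0.0, -0.0, -1.0]]
ft_force: [0.4, -0.3, -0.7]
grip_width: 0.818
finger_force: 0.0
```

```bash
cat >> h.py <<'E'
def goal(P,yaw_deg):
    s=read_state(); R=s["tool_rot"]; d=R.T@(np.array(P)-s["tcp_pos"])
    cur=np.degrees(np.arctan2(R[1,0],R[0,0])); e=(yaw_deg-cur+180)%360-180
    print("t",round(s["t"],2),"tcp",s["tcp_pos"].round(1),"xyaw",cur.round(2),"q6",s["joint_positions"][5].round(2),"shift mm",d.round(1),"spin",-np.radians(e).round(3),"F",s["ft_force"].round(1),"grip",round(s["grip_width"],3),round(s["finger_force"],1))
E
python3 -c "
from h import *
goal((506,-20,200),168)"
```

```text
t 0.93 tcp [ 376.7 -209.5  209.5] xyaw 86.38 q6 0.98 shift mm [197.3 117.    9.5] spin -1.425 F [ 0.4 -0.3 -0.7] grip 0.818 0.0
```

arm_command([
  [[0.197, 0.117, 0.0, -1.425, 0.07], [0.197, 0.117, 0.0, -1.425, 0.07], [0.197, 0.117, 0.0, -1.425, 0.07], [0.197, 0.117, 0.0, -1.425, 0.07], [0.197, 0.117, 0.05, -1.425, 0.07], [0.197, 0.117, 0.05, -1.425, 0.07], [0.197, 0.117, 0.05, -1.425, 0.07], [0.197, 0.117, 0.05, -1.425, 0.07], [0.197, 0.117, 0.05, -1.425, 0.07], [0.197, 0.117, 0.05, -1.425, 0.07]],
])

```text
t: 1.77
tcp_pos: [506.1, -22.5, 158.9]
tool_rot: [[-0.928, 0.373, -0.002], [0.373, 0.928, 0.0], [0.002, -0.001, -1.0]]
ft_force: [0.5, 0.1, -0.0]
grip_width: 0.815
finger_force: 0.0
```

```bash
python3 -c "
from h import *
goal((506,-20,150),168)"
```

```text
t 1.77 tcp [506.1 -22.5 158.9] xyaw 158.07 q6 0.21 shift mm [1.  2.3 8.9] spin -0.173 F [ 0.5  0.1 -0. ] grip 0.815 0.0
```

arm_command([
  [[0.001, 0.001, 0.01, -0.173, 0.07], [0.001, 0.001, 0.01, -0.173, 0.07], [0.001, 0.001, 0.01, -0.173, 0.07], [0.001, 0.001, 0.01, -0.173, 0.07]],
])

```text
t: 2.1
tcp_pos: [505.8, -21.7, 149.4]
tool_rot: [[-0.976, 0.217, -0.001], [0.217, 0.976, 0.0], [0.001, -0.0, -1.0]]
ft_force: [0.5, 0.2, -0.2]
grip_width: 0.821
finger_force: 0.0
```

```bash
python3 -c "
from h import *
goal((506,-20,93),168)
im=snap('side','side1'); cv2.imwrite('pics/c1.png',cv2.resize(im[80:240,180:340,::-1],None,fx=3.7,fy=3.7,interpolation=cv2.INTER_CUBIC))"
```

```text
t 2.1 tcp [505.8 -21.7 149.4] xyaw 167.49 q6 0.05 shift mm [ 0.1  1.7 56.4] spin -0.009 F [ 0.5  0.2 -0.2] grip 0.821 0.0
```

View pics/c1.png

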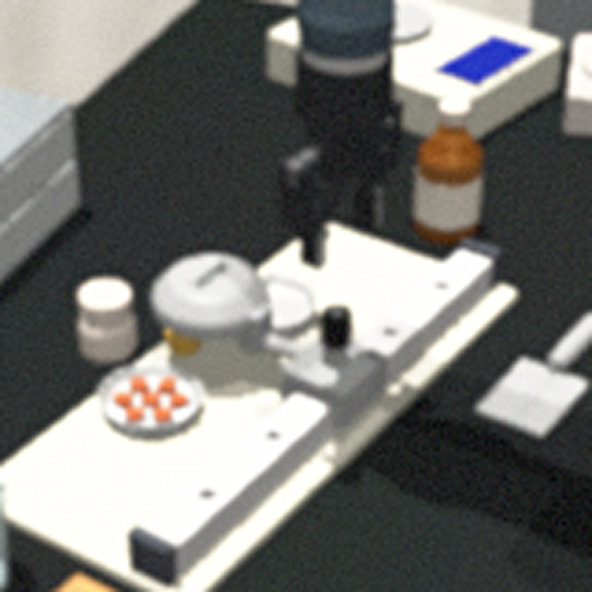

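The fingers straddle the knob (crop 336,315), and the near fingertip is at (313,260). I descend and close.

arm_command([
  [[0, 0.001, 0.025, -0.009, 0.07], [0, 0.001, 0.045, -0.009, 0.07], [0, 0.001, 0.056, -0.009, 0.07], [0, 0.001, 0.056, -0.009, 0.07], [0, 0.001, 0.056, -0.009, 0.02], [0, 0.001, 0.056, -0.009, 0.02], [0, 0.001, 0.056, -0.009, 0.02], [0, 0.001, 0.056, -0.009, 0.02], [0, 0.001, 0.056, -0.009, 0.02], [0, 0.001, 0.056, -0.009, 0.02]],
])

```text
t: 2.98
tcp_pos: [506.9, -20.9, 94.3]
tool_rot: [[-0.978, 0.206, 0.001], [0.206, 0.978, -0.0], [-0.001, -0.0, -1.0]]
ft_force: [1.2, 0.2, 1.0]
grip_width: 0.237
finger_force: 0.2
```

```bash
python3 -c "
from h import *
goal((506,-20,93),168)"
```

```text
t 2.98 tcp [506.9 -20.9  94.3] xyaw 168.09 q6 0.04 shift mm [1.1 0.7 1.3] spin 0.002 F [1.2 0.2 1. ] grip 0.237 0.2
```

The opening is 20 mm with no finger force, which doesn't fit a 28 mm knob, so I look.

```bash
python3 -c "
from h import *
im=snap('side','side2'); a=cv2.resize(im[110:220,200:330,::-1],None,fx=4.5,fy=4.5,interpolation=cv2.INTER_CUBIC)
cv2.imwrite('pics/c2.png',a); s=read_state(); print(s['grip_width'],s['finger_force'],s['ft_force']); print(proj('side',[s['tcp_pos'],s['tcp_pos']+[0,0,11]]))"
```

```text
0.23583219570293223 0.23518444737419486 [0.01637912 0.40121533 0.97380659]
[[270.48089727 169.36017364]
 [270.56053154 166.41681139]]
```

View pics/c2.png

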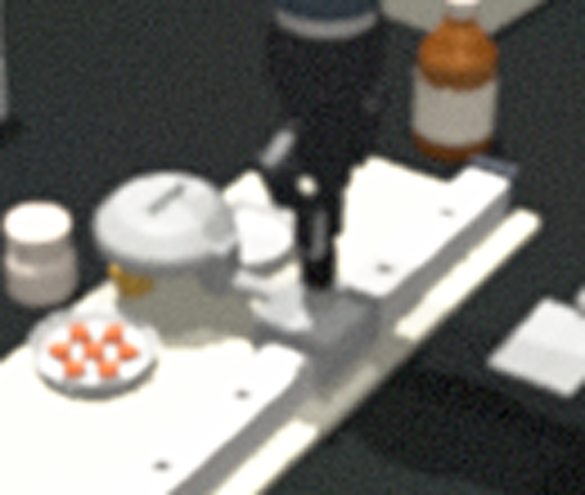

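arm_command([
  [[0, 0, 0, 0, 0], [0, 0, 0, 0, 0], [0, 0, 0, 0, 0], [0, 0, 0, 0, 0]],
], grip_force=60)

```text
t: 3.37
tcp_pos: [506.3, -20.8, 93.7]
tool_rot: [[-0.978, 0.206, 0.0], [0.206, 0.978, -0.0], [-0.0, -0.0, -1.0]]
ft_force: [0.5, 0.5, 0.6]
grip_width: -0.002
finger_force: 0.3
```

```bash
python3 -c "
from h import *
goal((506,-20,93),168)"
```

```text
t 3.37 tcp [506.3 -20.8  93.7] xyaw 168.09 q6 0.04 shift mm [0.5 0.7 0.7] spin 0.002 F [0.5 0.5 0.6] grip -0.002 0.3
```

```bash
python3 -c "
from h import *
s=read_state();R=s['tool_rot']
print('exp tips before',proj('side',[[513,13,141],[499,-56,141]]))
print('tip now',proj('side',[s['tcp_pos']-[0,0,8]]), proj('top',[s['tcp_pos']-[0,0,8]]))
a=snap('side','side3');b=snap('top','top3')
f=lambda i,x,y:cv2.resize(i[y:y+75,x:x+75,::-1],(390,390),interpolation=cv2.INTER_CUBIC)
s1=cv2.imread('pics/side1.png')[:,:,::-1]
cv2.imwrite('pics/c3.png',np.hstack([f(s1,230,110),f(a,230,110)]))
cv2.imwrite('pics/c3t.png',f(b,245,160))
"
```

```text
exp tips before [[264.73623631 161.96901578]
 [277.37090557 151.39614721]]
tip now [[270.56141712 171.67498722]] [[279.71838066 203.9614347 ]]
```

View pics/c3.png

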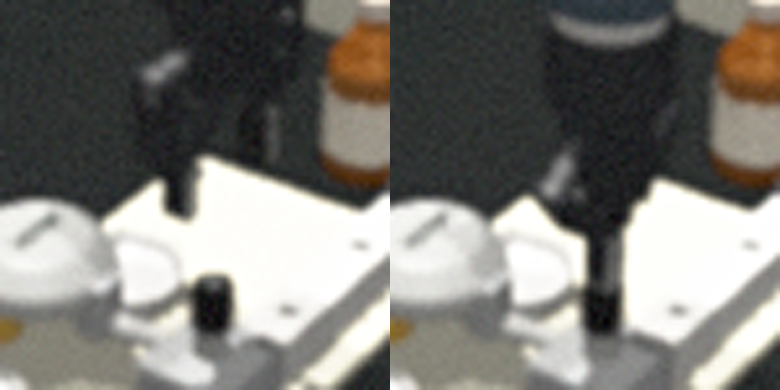

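View c3t.

View pics/c3t.png

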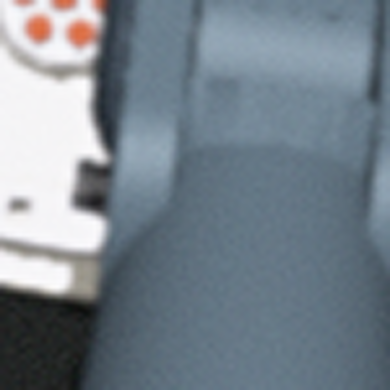

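The crop shows the closed fingertips ending at about the knob's top, near (271,165). That is roughly 27 mm higher than the stated geometry. In the top view one knuckle sticks out at (262,195.6). I check with that knuckle whether the offset is height or sideways.

```bash
python3 -c "
from h import *
def tri(a,b):
    o1,d1=ray('top',a);o2,d2=ray('side',b);A=np.stack([d1,-d2],1);t=np.linalg.lstsq(A,o2-o1,rcond=None)[0]
    p,q=o1+d1*t[0],o2+d2*t[1];return ((p+q)/2).round(1),np.linalg.norm(p-q).round(1)
s=read_state();R=s['tool_rot']
for a in((259.5,195.6),(262.7,195.6)):
  for b in((261,144),(259,147),(264,140)):
    P,g=tri(a,b);print(a,b,P,g,'tool',(R.T@(P-s['tcp_pos'])).round(1))
print('tip obs on vertical: z at 93 row',[ (z,proj('side',[[506.3,-20.8,z]])[0].round(1)) for z in(86,100,112,118)])
print(s['joint_positions'])
"
```

```text
(259.5, 195.6) (261, 144) [515.5  37.1 216.3] 0.6 tool [   3.    58.5 -122.6]
(259.5, 195.6) (259, 147) [519.   37.6 205.5] 5.0 tool [  -0.4   59.7 -111.8]
(259.5, 195.6) (264, 140) [510.5  36.2 230.7] 6.0 tool [   7.7   56.6 -137. ]
(262.7, 195.6) (261, 144) [517.2  29.4 211.3] 3.3 tool [  -0.3   51.3 -117.6]
(262.7, 195.6) (259, 147) [520.7  29.9 200.4] 7.8 tool [  -3.6   52.5 -106.7]
(262.7, 195.6) (264, 140) [512.1  28.6 225.9] 3.5 tool [   4.5   49.5 -132.2]
tip obs on vertical: z at 93 row [(86, array([270.6, 171.6])), (100, array([270.7, 167.9])), (112, array([270.8, 164.6])), (118, array([270.8, 163. ]))]
[-1.66194589e-01  3.08609128e-01 -3.29182719e-01  9.32971357e-01
 -6.19237340e-05  4.15774593e-02]
```

The knuckle lies on the tool axis (tool x ≈ 0), so the offset is pure height and the fingers closed just above the knob. I open, go about 28 mm lower and watch the force.

arm_command([
  [[0, 0, 0, 0, 0.07], [0, 0, 0, 0, 0.07], [0, 0, 0, 0, 0.07], [0, 0, 0, 0, 0.07], [0, 0, 0, 0, 0.07], [0, 0, 0.008, 0, 0.07], [0, 0, 0.016, 0, 0.07], [0, 0, 0.024, 0, 0.07], [0, 0, 0.026, 0, 0.07], [0, 0, 0.026, 0, 0.07]],
])

```text
t: 4.3
tcp_pos: [505.0, -20.6, 66.3]
tool_rot: [[-0.978, 0.206, -0.003], [0.206, 0.978, 0.0], [0.003, -0.0, -1.0]]
ft_force: [-0.2, -0.2, 0.2]
grip_width: 0.823
finger_force: 0.0
```

```bash
python3 -c "
from h import *
goal((506,-20,66),168)
a=snap('side','side4');f=lambda i,x,y:cv2.resize(i[y:y+75,x:x+75,::-1],(390,390),interpolation=cv2.INTER_CUBIC)
cv2.imwrite('pics/c4.png',f(a,235,115))
"
```

```text
t 4.3 tcp [505.  -20.6  66.3] xyaw 168.09 q6 0.04 shift mm [-0.8  0.8  0.3] spin 0.002 F [-0.2 -0.2  0.2] grip 0.823 0.0
```

View pics/c4.png

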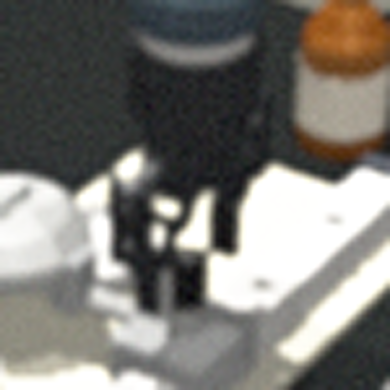

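The knob (crop 190,280) is now between the left fingertip (160,310) and the right one (228,250). I close.

arm_command([
  [[0, 0, 0, 0, 0], [0, 0, 0, 0, 0], [0, 0, 0, 0, 0], [0, 0, 0, 0, 0], [0, 0, 0, 0, 0], [0, 0, 0, 0, 0]],
], grip_force=60)

```text
t: 4.85
tcp_pos: [506.7, -20.7, 68.0]
tool_rot: [[-0.979, 0.206, 0.001], [0.206, 0.979, 0.0], [-0.001, 0.0, -1.0]]
ft_force: [1.2, 1.1, 1.6]
grip_width: 0.308
finger_force: 58.9
```

```bash
python3 -c "
from h import *
goal((506,-20,66),168)"
```

```text
t 4.85 tcp [506.7 -20.7  68. ] xyaw 168.1 q6 0.04 shift mm [0.9 0.5 2. ] spin 0.002 F [1.2 1.1 1.6] grip 0.308 58.9
```

Gripped with 59 N. I pull the pin up 13 mm.

arm_command([
  [[0, 0, -0.004, 0, 0], [0, 0, -0.008, 0, 0], [0, 0, -0.012, 0, 0], [0, 0, -0.013, 0, 0], [0, 0, -0.013, 0, 0], [0, 0, -0.013, 0, 0]],
])

```text
t: 5.35
tcp_pos: [506.6, -20.8, 80.6]
tool_rot: [[-0.978, 0.206, 0.0], [0.206, 0.978, -0.0], [-0.0, 0.0, -1.0]]
ft_force: [3.1, 1.0, -5.4]
grip_width: 0.308
finger_force: 59.3
```

```bash
python3 -c "
from h import *
goal((506,-20,66),168)"
```

```text
t 5.35 tcp [506.6 -20.8  80.6] xyaw 168.09 q6 0.04 shift mm [ 0.7  0.7 14.5] spin 0.002 F [ 3.1  1.  -5.4] grip 0.308 59.3
```

The pull shows about 6 N, so the pin is clear. I slide +90 mm.

arm_command([
  [[0, 0.008, 0, 0, 0], [0, 0.02, 0, 0, 0], [0, 0.033, 0, 0, 0], [0, 0.046, 0, 0, 0], [0, 0.06, 0, 0, 0], [0, 0.073, 0, 0, 0], [0, 0.084, 0, 0, 0], [0, 0.09, 0, 0, 0], [0, 0.09, 0, 0, 0], [0, 0.09, 0, 0, 0]],
])

```text
t: 6.18
tcp_pos: [525.3, 68.1, 80.7]
tool_rot: [[-0.979, 0.205, 0.001], [0.205, 0.979, 0.001], [-0.001, 0.001, -1.0]]
ft_force: [4.9, -0.2, -5.6]
grip_width: 0.311
finger_force: 59.7
```

```bash
python3 -c "
from h import *
a=np.radians(-11.95)
goal((506.6-90*np.sin(a),-20.8+90*np.cos(a),62),168.05)
a=snap('side','side5');f=lambda i,x,y:cv2.resize(i[y:y+110,x:x+110,::-1],(500,500),interpolation=cv2.INTER_CUBIC)
cv2.imwrite('pics/c5.png',f(a,205,120))
"
```

```text
t 6.18 tcp [525.3  68.1  80.7] xyaw 168.15 q6 0.22 shift mm [-0.1 -0.9 18.7] spin 0.002 F [ 4.9 -0.2 -5.6] grip 0.311 59.7
```

View pics/c5.png

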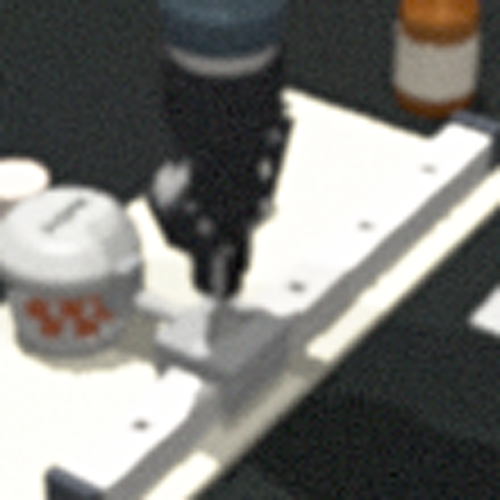

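The hood now stands over the pellet dish (crop 70,270), and the middle hole is uncovered behind the carriage (295,288). I push the pin down.

arm_command([
  [[0, 0, 0.003, 0, 0], [0, 0, 0.006, 0, 0], [0, 0, 0.009, 0, 0], [0, 0, 0.012, 0, 0], [0, 0, 0.014, 0, 0], [0, 0, 0.014, 0, 0], [0, 0, 0.014, 0, 0]],
])

```text
t: 6.82
tcp_pos: [525.2, 67.3, 66.8]
tool_rot: [[-0.978, 0.206, 0.001], [0.206, 0.978, 0.0], [-0.001, 0.0, -1.0]]
ft_force: [3.3, 2.0, -1.2]
grip_width: 0.308
finger_force: 60.2
```

```bash
python3 -c "
from h import *
goal((525.3,68,62),168.05)"
```

```text
t 6.82 tcp [525.2  67.3  66.8] xyaw 168.09 q6 0.22 shift mm [0.  0.7 4.8] spin 0.001 F [ 3.3  2.  -1.2] grip 0.308 60.2
```

The pin has entered the hole with no blocking force. I press fully home.

arm_command([
  [[0, 0, 0.002, 0, 0], [0, 0, 0.004, 0, 0], [0, 0, 0.006, 0, 0], [0, 0, 0.007, 0, 0], [0, 0, 0.008, 0, 0], [0, 0, 0.008, 0, 0], [0, 0, 0.008, 0, 0]],
], grip_force=80)

```text
t: 7.4
tcp_pos: [525.8, 67.4, 62.9]
tool_rot: [[-0.979, 0.206, 0.004], [0.206, 0.979, -0.0], [-0.004, 0.001, -1.0]]
ft_force: [-6.8, 2.4, 30.4]
grip_width: 0.303
finger_force: 82.7
```

```bash
python3 -c "
from h import *
goal((525.3,68,62),168.05)"
```

```text
t 7.4 tcp [525.8  67.4  62.9] xyaw 168.11 q6 0.22 shift mm [0.6 0.5 0.9] spin 0.001 F [-6.8  2.4 30.4] grip 0.303 82.7
```

```bash
python3 -c "
from h import *
L=[];F=[]
for i in range(10):
    im=read_camera('side'); s=read_state(); L.append(s['tcp_pos']);F.append(s['ft_force'])
print(np.mean(L,0),np.std(L,0),np.mean(F,0),s['joint_velocities'].round(3),s['finger_force'])
cv2.imwrite('pics/side6.png',im[:,:,::-1])
"
```

```text
[525.74551538  67.40358506  62.88651401] [0.0212028  0.01056217 0.01289557] [-7.42894405  1.44348685 31.48295647] [ 0.    -0.001  0.001  0.003 -0.002  0.001] 82.72132158279419
```

```bash
python3 -c "
from h import *
k=proj('side',[[525.5,67.4,z] for z in(66,78,80,86,116)]);print(k.round(1))
for n in('side5','side6'):
    g=cv2.cvtColor(cv2.imread(f'pics/{n}.png'),6); c=int(round(k[0,0])); r=int(k[0,1])
    print(n,r-22,c-6); print(g[r-22:r+4,c-6:c+8])
"
```

```text
[[253.7 191.3]
 [253.7 188.1]
 [253.7 187.5]
 [253.7 185.9]
 [253.7 177.7]]
side5 169 248
[[ 61  89  91  66  41  26  21  24  29  28  40  55  82 120]
 [ 63  84  89  64  43  24  25  28  27  33  36  71 117 182]
 [ 44  61  65  50  36  28  25  21  21  30  35  78 150 234]
 [ 31  37  42  39  27  32  30  32  21  24  39  81 168 246]
 [ 33  32  33  33  22  39  41  40  27  30  25  82 174 246]
 [ 30  29  34  33  39  57  64  64  47  23  30  85 173 245]
 [ 31  29  28  42  51  63  78  69  49  21  32  85 179 251]
 [ 35  27  30  49  69  80  66  49  37  11  33  96 192 254]
 [ 37  22  30  54  84  88  68  36  25  13  31  95 209 255]
 [ 46  29  33  58  90  95  65  29  24   5  43 110 219 254]
 [ 41  26  34  56  89  91  64  29  20  29  72 156 241 255]
 [ 44  23  29  59  95  94  66  31  14  48 124 214 254 255]
 [ 42  21  32  67  94  96  66  31  18  62 157 245 254 254]
 [ 58  34  29  65  90  95  62  29  24  70 166 244 251 249]
 [108  58  41  55  82  91  65  25  35  94 182 242 247 246]
 [182 131  94  85  95  87  55  47  78 141 212 245 247 246]
 [232 196 160 140 112  92  72  90 133 182 228 243 245 246]
 [233 2
[... 1373 characters left out ...]
6  28  58  88  97  62  25  11  18  38 100 186 241]
 [ 54  21  34  62  86 100  66  32  21  23  64 135 209 246]
 [ 51  22  34  56  89  96  67  28  10  43 104 182 234 247]
 [ 52  16  32  60  89  96  64  32  28  43 111 181 218 236]
 [ 60  30  29  57  85  95  68  31  14  42  95 140 161 176]
 [106  68  55  68  95  95  64  36  26  43  74 100 106 118]
 [165 135  95  82  99  95  61  47  41  63  85  97 101 111]
 [199 176 135 104 101  93  73  68  75  90  97 104 109 123]
 [203 187 139 110 105 104 103  98  96 101 105 112 124 135]
 [204 176 130 104 108 110 108 110 110 117 123 130 133 132]
 [199 162 123  99 109 110 112 120 122 128 132 136 137 139]
 [199 170 122 102 111 116 127 129 136 136 132 133 137 137]]
```

The fingertips dropped 5 px (about 18 mm) from the raised pin. They end about 15 mm above the carriage and the arm has settled at 31 N, so the load is on the pin's lower stop. The pin is fully home, so I hand in.

```bash
python3 -c "
from plant import *
print(sign_off())"
```

```text
the job is handed in; nothing more can be done
None
```

The hood stands over the pellet dish and the pin is down in that hole, with the knob still held pressed against its lower stop at about 31 N; the job is handed in, but no verdict came back, and I did not re-check the dishes and other items by image after the last push.

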